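# Swing a forked bar round a post into line on a setting board

### The arm

A 6-joint arm with a two-finger parallel gripper is mounted at the origin on a cart in front of the work surface, level with it; the furniture and walls round the work are solid. World frame = base frame: x ahead of the robot, y to its left, z up, the work surface at z = 0. Lengths are in m, angles in rad, forces in N, time in s.
With the tool pointing down it reaches from about 0.225 to 0.875 m from the base axis. Payload 3.4 kg.
Tool frame: the origin (TCP) lies on the centre line of the jaws, within the pads' length; the fingertips stand 11 mm ahead of it and the grasp point (between the pads) lies 8 mm behind it; z points along the fingers, y is the line along which they close (so a half turn about z gives the same grasp; the last joint's range is limited). The gripper opens to 85 mm and grips with 20 to 120 N. Pads are 22 mm wide; open, the fingers measure 114 mm over their backs; the gripper's body (76 mm by 85 mm) begins 54 mm behind the grasp point. The pads swing forward as they close: fully open they stand 13 mm farther back than shut.
Start: joints at [-1.302, 0.276, 1.505, -0, 1.361, -0.121], TCP at [0.219, -0.532, 0.242] pointing down, gripper open.
Joint ranges: [-2.89, 2.89], [-0.75, 2.08], [0.22, 2.7], [-1.18, 4.32], [0.11, 2.71], [-2.7, 2.7]. Speed limits (rad/s): [2.57, 2.57, 3.14, 3.14, 3.14, 3.14].

### API

Orientations are given as a unit quaternion [w, x, y, z].
In Python, from rig import manip, eyes, job gives the robot as it stands.
- The arm moves only by the tool drive_tool, never from a script. Its argument "rows" is a list of rows, each a list of 3 entries, a list of its own where there are three numbers: the turn, a rotation vector about the world's x, y, z in rad, then the shift along the world's x, y, z in cm, then the finger opening in cm, from 0 to 8.54. A call has 1 to 8 rows; each row shifts and turns the commanded pose from where the row before left it; what a row does not reach is not made up. A row lasts 1/8 s, in which the tool goes at most 62.5 mm and 10.7 degrees, less where a joint would pass 70% of its speed; a pose out of reach is approached as far as the arm can. A call is refused whole if a number of a shift passes 6.25 or a number of a turn 0.188, either way. A call with a gripper value outside its range is refused whole. The fingers move at their own pace and stop on an object; "force" is the grip in N (left out, the last holds). Time passes only in rows, so rows that do not move let the fingers close. It gives the time, the measured TCP pose, the force, the opening and the grip force at its end, in the units of the state.
- manip.get_state(): the state, without advancing time (a new reading comes with each control period).
- eyes.get_image(name): name is "scene" or "top" or "wrist"; returns the picture (480x640x3 uint8, red, green, blue); there is no depth.
- eyes.get_calibration(name): a dict with "camera_matrix" (3x3 intrinsics, pixels), "view" (4x4, takes a point from world to camera coordinates). Camera axes: x right, y up, looking along -z (the intrinsics and any distortion apply to the point x, -y, -z); pixel columns grow to the right and rows downward; lengths in m; the calibration is good to about 2 mm. A picture is of the moment at which its call begins: read the wrist's pose just before it. get_calibration takes no time and is no camera call; for the wrist camera it gives the pose at the moment of the call.
- job.sign_off(): hands the job in; it is judged then, once.
The state is a dict: "clock": time; "qpos": joint angles; "qd": joint speeds; "effort": joint torques, N m; "position": TCP position; "ee_rot": TCP orientation; "contact_force": force on the tool from outside, world axes, zero at the start; "moment": the same for the moment, N m; "width": finger opening in m; "gripper_force": force on a finger pad.
Only numpy, scipy, OpenCV 4.12 (cv2) and the standard library are available. Lean on these libraries where they do the work, as an engineer would, in place of code of your own. Each camera call takes 0.05 s, during which the arm holds its last target. There are 200 camera calls.

### The job

Slide the forked end of the aluminium bar fully onto the steel post of the plywood setting board while the bar is still well askew, then, keeping the fork on the post, swing the bar round the post past the sprung roller until its side meets the pad of the stop screw, wherever that is set. Press it home against the pad with about 10 N for a second, never more than 14 N there or 25 N on the post, then let go and leave it resting against the pad, without disturbing the screwdriver, tape roll or circuit board nearby.

Things in the scene. Friction and masses are not known exactly. Their poses are not given: they have to be found in the camera images.
- jig: Fixed plywood board 200 x 290 x 12 mm lying on the desk; origin at the centre of its underside, x across its short side (away from the robot at yaw 0), y along its long side, z up. Its top is 12 mm above the origin. Its position and yaw vary. In line means along its y.
- post: Steel post, 14 mm diameter, standing 26 mm above the board top, rounded top edge; origin on its axis at the board top. It stands at jig x = +55, y = +120 mm.
- stop: Dark steel bracket 18 (x) x 34 (y) x 24 mm high, fixed; origin at the middle of its face to jig -x, at board top: jig x = +84, y = -43 mm. From it a screw with a round pad (14 mm wide, centre 11 mm above the board top) reaches 9.5 to 20.5 mm to jig -x, set differently each time and not measured: feel for it. Rigid. The bar's side meets the pad 163 mm from the post axis.
- plunger: Sprung stem with a free upright steel roller, radius 5 mm, 3 to 21 mm above the board top, beside the bar's far end; origin on the roller axis at board top: jig x = +45, y = -62 mm when fully out. Pushed, it slides to jig -y, up to 16 mm, towards its fixed aluminium housing (24 x 24 x 24 mm, centred 32 mm behind). Spring: 2.2 N when out plus 0.2 N per mm.
- bar: Loose aluminium bar 28 mm wide, 18 mm high, 0.16 kg, flat on the board. Origin: underside, where the post axis lies when the fork is fully seated. +x runs to the pointed far end, z up. It starts 25 to 45 degrees out of line, on the jig -x side, fork 35 to 65 mm short of the post. In its final place bar x points to jig -y. Grip it across its width 80 to 120 mm from the origin.
- bar_fork (a point): Middle of the fork's mouth, 20 mm behind the bar's origin, 9 mm above its underside. Two tines 5.5 mm thick; the slot between them is 17 mm wide, flared to about 21 mm at the mouth; its flat bottom lies 7 mm ahead of the bar's origin, where it touches the 14 mm post.
- bar_end (a point): Tip of the pointed far end (two 45 degree slopes, 14 mm long along the bar), 190 mm from the bar's origin, 9 mm above its underside. Swinging in, the point pushes the roller back up to 13 mm, taking some 3 to 8 N at the point; past the point the roller runs down the other slope and lightly urges the bar (1 to 4 N) on to the stop pad and on to the post.
- driver: Bystander: loose small screwdriver, 153 mm long, 18 mm thick, on the desk to the right of the setting board; origin at its underside at the shaft end of the handle.
- tape: Bystander: loose roll of dark tape, 53 mm diameter, 19 mm high, on the desk to the right of the board; origin at the centre of its underside.
- board: Bystander: loose small circuit board, 46 x 52 x 17 mm, on the desk to the left of the setting board; origin at the centre of its underside.

How it is judged:
By the outcome, as a careful person would: the job done as asked, in the order asked, and still so for the second after the job is handed in, with the robot touching nothing.
It also fails if it takes over 72 s, if anything falls off the work surface, if the arm or the gripper's body presses on something with over 40 N, if the wrist force passes 120 N, or if a joint passes its speed limit or range.

## Working session

There is one attempt and no reset: what is moved stays moved. The work goes in short steps, Python scripts to look and compute and a tool call to move; the robot and the scene stay as the last step left them, time stands still between calls to the robot, and variables do not carry over. Pictures are saved under pics/ and viewed, at most 10 in all, crops included, and the job is handed in when it is done.

Besides the shell and the picture viewer there is one more tool, called after "Call:" as a command line: name --argument value ..., lists and objects as JSON in quotes. drive_tool: Moves the arm, as the interface text tells. Its arguments: {"type":"object","properties":{"rows":{"type":"array"},"force":{"type":"number"}},"required":["rows"]}

```bash
ls; mkdir -p pics; python3 - <<'E'
from rig import manip, eyes, job
import cv2, numpy as np
s=manip.get_state(); print(s)
for n in ("top","scene"):
    c=eyes.get_calibration(n); print(n,np.round(c["camera_matrix"],1).tolist(),np.round(c["view"],4).tolist(),[k for k in c])
    cv2.imwrite(f"pics/{n}0.png",eyes.get_image(n)[:,:,::-1])
E
```

```text
pics
{'clock': 0.0, 'qpos': array([-1.30200262e+00,  2.76603561e-01,  1.50616539e+00, -1.80881217e-05,
        1.36068906e+00, -1.21009661e-01]), 'qd': array([-1.71351747e-03,  1.20698767e-03, -6.87693247e-04,  9.61286153e-04,
       -8.54436782e-05,  5.60283966e-04]), 'effort': array([ 8.11316168e-04, -4.16766500e+01, -2.45806199e+01, -1.22761990e-04,
        1.11162223e-02, -3.41510236e-05]), 'position': array([ 0.2183485 , -0.53136649,  0.24142195]), 'ee_rot': array([-9.29482648e-04,  9.81065921e-01,  1.93671857e-01, -7.76742320e-05]), 'contact_force': array([0.08599637, 0.81102277, 0.63559634]), 'moment': array([ 0.04780852,  0.01977588, -0.02534008]), 'gripper_force': 0.0, 'width': 0.08552522589767086}
top [[574.2, 0.0, 322.5], [0.0, 574.2, 242.9], [0.0, 0.0, 1.0]] [[-0.0603, -0.9982, -0.0042, 0.1231], [0.9748, -0.0598, 0.2148, -0.5365], [-0.2146, 0.0088, 0.9767, -0.9561], [0.0, 0.0, 0.0, 1.0]] ['camera_matrix', 'view']
scene [[553.9, 0.0, 303.6], [0.0, 553.9, 247.1], [0.0, 0.0, 1.0]] [[0.9926, -0.1204, 0.0139, -0.4965], [0.0656, 0.6303, 0.7736, -0.1612], [-0.1019, -0.767, 0.6335, -0.9587], [0.0, 0.0, 0.0, 1.0]] ['camera_matrix', 'view']
```

View pics/top0.png

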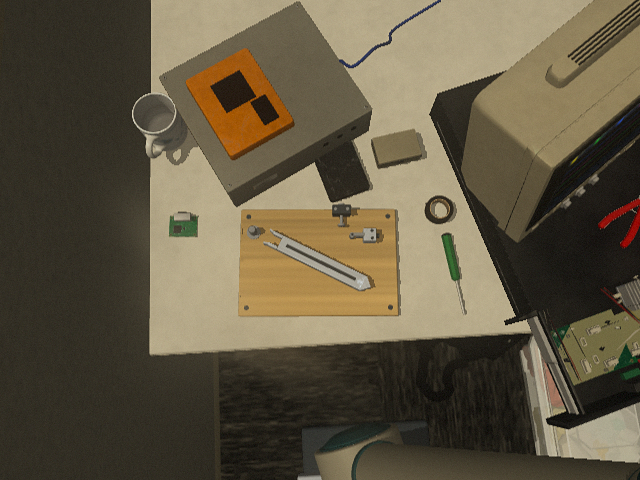

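View pics/scene0.png

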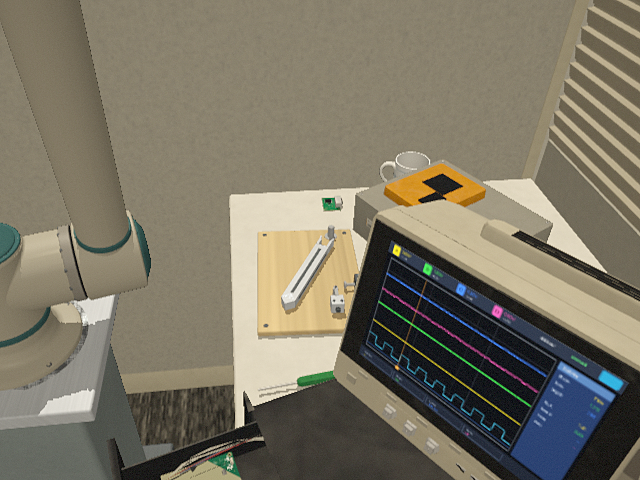

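Top view: board corners are about (240,209), (397,209), (399,315) and (239,315). The post is near (253,231), the bar fork near (270,239) and the tip near (371,285). The stop is at (343,212) and the roller at (353,236). The scene view agrees, with the driver and tape to the right and the PCB to the left.

```bash
cat > h.py <<'E'
import numpy as np, cv2
def ray(c,px,z):
    K,V=np.array(c["camera_matrix"]),np.array(c["view"])
    R,t=V[:3,:3],V[:3,3]; o=-R.T@t
    p=np.linalg.solve(K,[px[0],px[1],1]); d=R.T@(p*[1,-1,-1])
    return o+d*(z-o[2])/d[2]
def proj(c,P):
    K,V=np.array(c["camera_matrix"]),np.array(c["view"])
    q=(V[:3,:3]@np.atleast_2d(P).T+V[:3,3:]).T*[1,-1,-1]
    u=q@K.T; return u[:,:2]/u[:,2:]
def jig2w(j,P):
    x,y,a=j; P=np.atleast_2d(P).astype(float)
    c,s=np.cos(a),np.sin(a)
    return np.c_[x+c*P[:,0]-s*P[:,1], y+s*P[:,0]+c*P[:,1], P[:,2]]
E
python3 - <<'E'
from rig import eyes
from h import *
c=eyes.get_calibration("top")
C=[(240,209),(397,209),(399,315),(239,315)]
W=np.array([ray(c,p,.012)[:2] for p in C]); print(W.round(4).tolist(), W.mean(0))
J=np.array([[.1,.145],[.1,-.145],[-.1,-.145],[-.1,.145]])
M=W.mean(0);A=sum(np.outer(w-M,j) for w,j in zip(W,J)); a=np.arctan2(A[1,0]-A[0,1],A[0,0]+A[1,1])
j=(*M,a);print("jig",j,np.degrees(a))
print("post",jig2w(j,[[.055,.12,.038]]),ray(c,(253,229),.038),"roller",jig2w(j,[.045,-.062,.033]),ray(c,(353,236),.033))
f=ray(c,(270,239),.03);t=ray(c,(371,285),.026); print("fork",f,"tip",t,np.linalg.norm((t-f)[:2]),np.degrees(np.arctan2(*(t-f)[[1,0]])))
for n,p in (("driver",(449,257)),("driver tip",(464,314)),("driver butt",(447,234)),("tape",(440,209)),("pcb",(183,225))): print(n,ray(c,p,.01).round(3))
E
```

```text
[[0.6276, 0.2404], [0.6095, -0.0534], [0.4121, -0.0396], [0.4296, 0.248]] [0.51967159 0.09884911]
jig (np.float64(0.5196715929235562), np.float64(0.09884910917826886), np.float64(-0.058898234812829006)) -3.3746202755456003
post [[0.58163993 0.2154035  0.038     ]] [0.58088532 0.21437476 0.038     ] roller [[0.56094398 0.03430773 0.033     ]] [0.5579163  0.03393018 0.033     ]
fork [0.5622635  0.18500508 0.03      ] tip [0.46744534 0.00769926 0.026     ] 0.201066749654139 -118.13661782125995
driver [ 0.513 -0.141  0.01 ]
driver tip [ 0.407 -0.157  0.01 ]
driver butt [ 0.556 -0.142  0.01 ]
tape [ 0.605 -0.134  0.01 ]
pcb [0.604 0.348 0.01 ]
```

Call:
drive_tool --rows '[[[0,0,0],[0,4,4],8.5],[[0,0,0],[0,4,4],8.5],[[0,0,0],[2,5.6,0],8.5],[[0,0,0],[2,5.6,0],8.5],[[0,0,0],[2,5.6,0],8.5],[[0,0,0],[2,5.6,0],8.5],[[0,0,0],[2,5.6,0],8.5],[[0,0,0],[2,5.6,0],8.5]]'

```text
clock: 1.1
position: [0.3386, -0.114, 0.3222]
ee_rot: [0.0, 0.981, 0.193, 0.0]
contact_force: [0.8, 0.4, -0.6]
width: 0.085
gripper_force: 0.0
```

Call:
drive_tool --rows '[[[0,0,0.139],[3.4,4.06,-1.6],8.5],[[0,0,0.139],[3.4,4.06,-1.6],8.5],[[0,0,0.139],[3.4,4.06,-1.6],8.5],[[0,0,0.139],[3.4,4.06,-1.6],8.5],[[0,0,0.139],[3.4,4.06,-1.6],8.5],[[0,0,0],[0,0,0],8.5],[[0,0,0],[0,0,0],8.5]]'

```text
clock: 1.98
position: [0.5079, 0.0869, 0.2418]
ee_rot: [-0.0, 0.856, 0.516, -0.001]
contact_force: [-0.1, -0.7, -0.1]
width: 0.085
gripper_force: 0.0
```

```bash
python3 - <<'E'
from rig import manip, eyes
import cv2, numpy as np, pickle
s=manip.get_state(); c=eyes.get_calibration("wrist"); im=eyes.get_image("wrist")
cv2.imwrite("pics/w1.png",im[:,:,::-1]); pickle.dump(c,open("w1.pkl","wb"))
print(s["clock"],s["position"],s["ee_rot"],s["contact_force"],s["qpos"])
E
```

```text
1.975 [0.50786391 0.08692366 0.24184217] [-1.66328166e-04  8.56482847e-01  5.16174573e-01 -9.56810258e-04] [-0.1448995  -0.6817966  -0.11445693] [ 3.48527499e-02  1.87094533e-01  1.62726196e+00 -6.58470412e-04
  1.32907030e+00  5.21049770e-01]
```

View pics/w1.png

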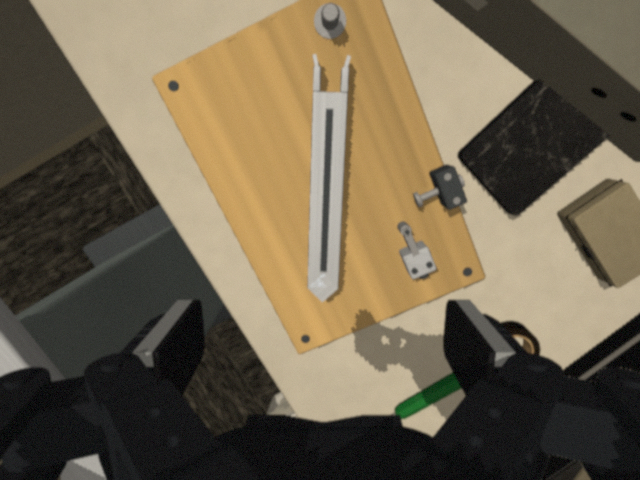

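Wrist view: post top is at (330,14), tine ends at (317,57) and (347,57), bar tip at (322,301). The roller is at (404,229), the screw pad at (419,200), board corners at (154,77), (300,353) and (484,276).

```bash
python3 - <<'E'
from h import *
import pickle
c=pickle.load(open("w1.pkl","rb"))
P=lambda p,z:ray(c,p,z)
W=np.array([P(p,.012)[:2] for p in ((154,77),(300,353),(484,276))]); print(W.round(4).tolist(),np.linalg.norm(W[0]-W[1]),np.linalg.norm(W[1]-W[2]))
J=np.array([[-.1,.145],[-.1,-.145],[.1,-.145]]);M=W.mean(0);JM=J.mean(0)
A=sum(np.outer(w-M,j-JM) for w,j in zip(W,J)); a=np.arctan2(A[1,0]-A[0,1],A[0,0]+A[1,1])
o=M-np.array([[np.cos(a),-np.sin(a)],[np.sin(a),np.cos(a)]])@JM; j=(*o,a); print("jig",j,np.degrees(a))
print("post pred",jig2w(j,[.055,.12,.038])[0],"seen",P((330,14),.038),"base",P((330,22),.012))
print("roller pred",jig2w(j,[.045,-.062,.033])[0],"seen",P((404,228),.033)," pad",P((418,200),.03), jig2w(j,[.084-.015,-.043,.03]))
f=P((332,57),.03);t=P((322,301),.021);m1=P((330.5,93),.03);m2=P((325,272),.03)
print("fork",f,"tip",t,np.linalg.norm((t-f)[:2]),"ang",np.degrees(np.arctan2(*(t-f)[[1,0]])),np.degrees(np.arctan2(*(m2-m1)[[1,0]])))
w=P((314,93),.03)-P((347,93),.03);print("width",np.linalg.norm(w))
E
```

```text
[[0.4326, 0.2485], [0.4157, -0.0361], [0.6101, -0.0457]] 0.28501476333722564 0.1946193174417686
jig (np.float64(0.5222332307370013), np.float64(0.10187672507592499), np.float64(-0.05831324093831062)) -3.341102595494691
post pred [0.58413337 0.21846735 0.038     ] seen [0.58143935 0.215972   0.038     ] base [0.58204687 0.21635087 0.012     ]
roller pred [0.56354337 0.0373595  0.033     ] seen [0.56128361 0.03905871 0.033     ]  pad [0.58253525 0.05498117 0.03      ] [[0.5886099  0.05492848 0.03      ]]
fork [0.56974697 0.19003174 0.03      ] tip [0.46373668 0.00709269 0.021     ] 0.21143528867873634 ang -120.09161473500464 -119.49869299101286
width 0.02648541092424305
```

Call:
drive_tool --rows '[[[0,0,-0.037],[0.2,-0.1,-5],5.5],[[0,0,0],[0,0,-5],5.5],[[0,0,0],[0,0,-5],5.5],[[0,0,0],[0,0,-3.5],5.5],[[0,0,0],[0,0,-1.5],5.5],[[0,0,0],[0,0,-1],5.5],[[0,0,0],[0,0,-0.6],5.5],[[0,0,0],[0,0,0],5.5]]'

```text
clock: 3.02
position: [0.511, 0.0861, 0.0269]
ee_rot: [0.0, 0.866, 0.5, 0.001]
contact_force: [-0.4, -0.2, 0.9]
width: 0.0551
gripper_force: 0.0
```

Call:
drive_tool --rows '[[[0,0,0],[0,0,0],2],[[0,0,0],[0,0,0],2],[[0,0,0],[0,0,0],2],[[0,0,0],[0,0,0],2],[[0,0,0],[0,0,0],2],[[0,0,0],[0,0,0],2]]' --force 50

```text
clock: 3.78
position: [0.5111, 0.0862, 0.0272]
ee_rot: [0.0, 0.866, 0.5, 0.001]
contact_force: [-0.7, -1.0, 5.8]
width: 0.0269
gripper_force: 50.5
```

```bash
python3 - <<'E'
from rig import manip, eyes
import cv2, numpy as np, pickle
s=manip.get_state(); c=eyes.get_calibration("wrist"); im=eyes.get_image("wrist")
cv2.imwrite("pics/w2.png",im[:,:,::-1]); pickle.dump(c,open("w2.pkl","wb"))
print(s["clock"],s["position"],s["ee_rot"],s["contact_force"],s["moment"],s["width"],s["gripper_force"])
E
```

```text
3.775 [0.51112532 0.08620235 0.02720036] [4.08376016e-04 8.65851017e-01 5.00301183e-01 7.58512658e-04] [-0.65866781 -0.96677392  5.77364559] [0.05162176 0.20850554 0.02091174] 0.026931878428576736 50.522090792655945
```

View pics/w2.png

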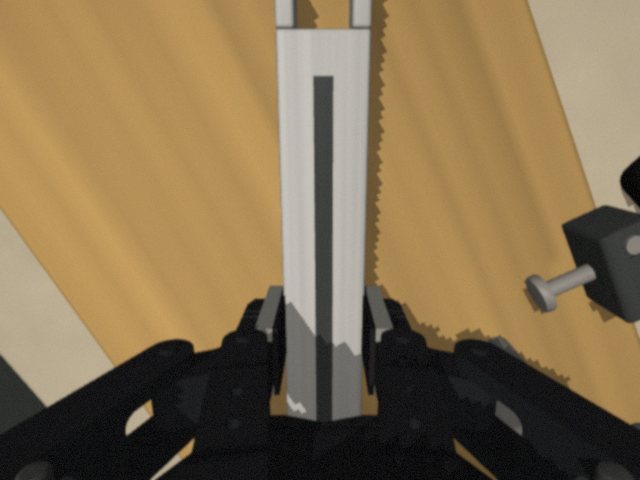

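Bar is gripped. The slot bottom is centred at about (323,28), with body edges at (278,28) and (371,28), then (284,280) and (365,280). The screw pad is at (540,293).

```bash
python3 - <<'E'
from h import *
import pickle
c=pickle.load(open("w2.pkl","rb")); P=lambda p,z=.03:ray(c,p,z)
print("width",np.linalg.norm(P((278,30))-P((371,30))),np.linalg.norm(P((284,270))-P((365.5,270))))
b=P((324,28));m=P((324.7,270)); v=(m-b)[:2]; print("slotbottom",b,"mid",m,"ang",np.degrees(np.arctan2(v[1],v[0])))
for deg in (-120,-119.5,-120.5):
    d=np.array([np.cos(np.radians(deg)),np.sin(np.radians(deg))]); n=np.array([-d[1],d[0]])
    o=b[:2]-.007*d; g=np.array([.5111,.0862])
    for q in ((.5815,.2160),(.584,.2185)):
        e=np.array(q)-o; print(deg,"origin",o,"grip dist",(g-o)@d,"go along -d",-e@d,"lateral n",e@n,"n",n)
print("pad edge",P((540,293),.023), P((528,280),.023))
E
```

```text
width 0.026937337069870095 0.02747851941044877
slotbottom [0.55823679 0.16717526 0.03      ] mid [0.52142664 0.10291348 0.03      ] ang -119.80475413490366
-120 origin [0.56173679 0.17323744] grip dist 0.1006950256566707 go along -d 0.04691507175454944 lateral n -0.0042658381895862825 n [ 0.8660254 -0.5      ]
-120 origin [0.56173679 0.17323744] grip dist 0.1006950256566707 go along -d 0.05033013526401051 lateral n -0.003350774680125235 n [ 0.8660254 -0.5      ]
-119.5 origin [0.56168375 0.17326775] grip dist 0.10068854314206929 go along -d 0.04695024482221377 lateral n -0.0037951839719758884 n [ 0.8703557  -0.49242356]
-119.5 origin [0.56168375 0.17326775] grip dist 0.10068854314206929 go along -d 0.05035719296232216 lateral n -0.002850353632384854 n [ 0.8703557  -0.49242356]
-120.5 origin [0.56178956 0.17320666] grip dist 0.10069437293231336 go along -d 0.04687579284543028 lateral n -0.004736167547102825 n [ 0.86162916 -0.50753836]
-120.5 origin [0.56178956 0.17320666] grip dist 0.10069437293231336 go along -d 0.05029871165393583 lateral n -0.003850940553400819 n [ 0.86162916 -0.50753836]
pad edge [0.58319372 0.05418884 0.023     ] [0.5813662  0.06102565 0.023     ]
```

Call:
drive_tool --rows '[[[0,0,0],[-0.16,0.1,0.03],2],[[0,0,0],[-0.17,0.09,0],2],[[0,0,0],[0.22,0.39,0],2],[[0,0,0],[0.23,0.39,0],2],[[0,0,0],[0.22,0.39,0],2],[[0,0,0],[0.23,0.39,0],2],[[0,0,0],[0,0,0],2]]'

```text
clock: 4.7
position: [0.515, 0.1029, 0.0272]
ee_rot: [0.0, 0.866, 0.501, -0.001]
contact_force: [-2.0, -4.2, 10.9]
width: 0.0265
gripper_force: 51.1
```

```bash
python3 - <<'E'
from rig import manip, eyes
import cv2, numpy as np
s=manip.get_state(); print(s["position"],s["ee_rot"],s["contact_force"],s["moment"])
a=np.mean([eyes.get_image("top").astype(float) for _ in range(6)],0).astype(np.uint8)[200:260,235:315,::-1]
b=np.mean([eyes.get_image("scene").astype(float) for _ in range(6)],0).astype(np.uint8)[215:275,290:370,::-1]
cv2.imwrite("pics/ts.png",np.hstack([cv2.resize(x,None,fx=5,fy=5,interpolation=cv2.INTER_CUBIC) for x in (a,b)]))
E
```

```text
[0.51500886 0.10293693 0.02719591] [ 1.78275541e-04  8.65622193e-01  5.00695842e-01 -1.36399402e-03] [-2.02369988 -4.15450371 10.88886762] [-0.59052182  0.27763652 -0.01409168]
```

View pics/ts.png

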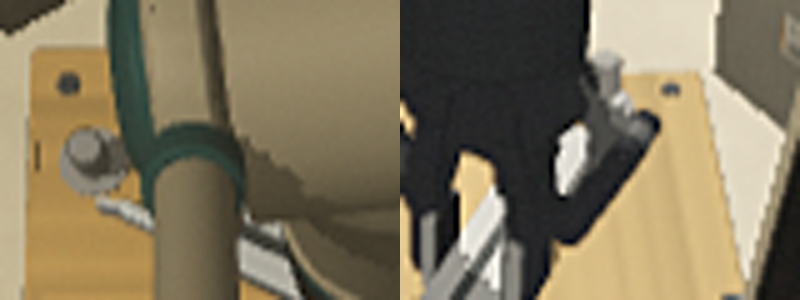

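Call:
drive_tool --rows '[[[0,0,0],[0,0,0.1],2],[[0,0,0],[0,0,0],2]]'

```text
clock: 5.55
position: [0.5152, 0.1038, 0.0272]
ee_rot: [-0.001, 0.866, 0.5, -0.001]
contact_force: [-1.0, -0.6, 2.4]
width: 0.0265
gripper_force: 50.2
```

```bash
python3 - <<'E'
from h import *
from rig import eyes, manip
s=manip.get_state(); print(s["position"],s["contact_force"],s["moment"])
c=eyes.get_calibration("top"); o=np.array([235,200])
f=lambda x,y:(o+np.array([x,y])/5-.4)
t=ray(c,f(100,203),.03); p=ray(c,f(85,150),.038); pb=ray(c,f(92,163),.012)
d=np.array([-.5,-.866]);n=np.array([.866,-.5])
print("tine",t,"post",p,pb,"lat",(p-t)[:2]@n,"along",(p-t)[:2]@-d)
# predicted tine end from grip kinematics
g=s["position"][:2]; org=g-.1007*d; print("org",org,"tine pred",org-.02*d-.0113*n, proj(c,[*(org-.02*d-.0113*n),.03])[0], f(100,203))
for q in (p[:2],np.array([.582,.216])): print("need lat",(q-org)@n,"fwd",-(q-org)@d)
E
```

```text
[0.51517113 0.10376876 0.02724383] [-0.96121126 -0.63028629  2.44848269] [-0.08184399  0.16819734 -0.00284744]
tine [0.56174152 0.21309612 0.03      ] post [0.57992095 0.21694935 0.038     ] [0.58133748 0.21754523 0.012     ] lat 0.013816771922117884 along 0.012426614229911577
org [0.56552113 0.19097496] tine pred [0.56573533 0.21394496] [254.05813897 238.09357032] [254.6 240.2]
need lat -0.0005169426909493961 fwd 0.029693732888348933
need lat 0.0017581843615497236 fwd 0.029911121624435426
```

Call:
drive_tool --rows '[[[0,0,0],[0.11,-0.07,0.02],2],[[0,0,0],[0.2,0.34,0],2],[[0,0,0],[0.2,0.34,0],2],[[0,0,0],[0.15,0.26,0],2],[[0,0,0],[0.15,0.27,0],2]]'

```text
clock: 6.18
position: [0.5244, 0.1153, 0.0277]
ee_rot: [0.0, 0.866, 0.5, -0.0]
contact_force: [0.1, 0.1, -1.3]
width: 0.0264
gripper_force: 49.7
```

```bash
cat > st.py <<'E'
from rig import manip
import numpy as np
s=manip.get_state(); np.set_printoptions(precision=4,suppress=True)
q=s["ee_rot"]; print(s["clock"],"p",s["position"],"yaw",np.degrees(2*np.arctan2(q[2],q[1]))-90,"F",s["contact_force"],"M",s["moment"],"w",s["width"],s["gripper_force"])
d=np.array([-.5,-.866]);n=np.array([.866,-.5]);F=s["contact_force"][:2]
print("F along -d",-F@d,"lat",F@n)
E
python3 st.py
```

```text
6.175 p [0.5244 0.1153 0.0277] yaw -29.95914674549963 F [ 0.0799  0.0652 -1.3453] M [-0.0482  0.033  -0.017 ] w 0.026409842606760478 49.70362722873688
F along -d 0.0964109606894827 lat 0.036570148415540314
```

Call:
drive_tool --rows '[[[0,0,0],[0.15,0.26,0],2],[[0,0,0],[0.15,0.26,0],2],[[0,0,0],[0.15,0.26,0],2],[[0,0,0],[0,0,0],2]]'

```text
clock: 6.68
position: [0.529, 0.123, 0.0278]
ee_rot: [0.0, 0.866, 0.5, 0.0]
contact_force: [-0.1, -0.3, -1.3]
width: 0.0268
gripper_force: 49.7
```

```bash
python3 st.py
```

```text
6.675 p [0.529  0.123  0.0278] yaw -29.95057794155207 F [-0.0549 -0.2889 -1.3257] M [0.0118 0.0025 0.0206] w 0.026755007404405562 49.704365730285645
F along -d -0.2776203352837006 lat 0.09686815271310178
```

Call:
drive_tool --rows '[[[0,0,0],[0.1,0.17,-0.01],2],[[0,0,0],[0.1,0.17,0],2],[[0,0,0],[0,0,0],2]]'

```text
clock: 7.05
position: [0.5309, 0.1263, 0.0277]
ee_rot: [0.0, 0.866, 0.5, 0.0]
contact_force: [0.9, 0.4, -1.2]
width: 0.0266
gripper_force: 49.7
```

Call:
drive_tool --rows '[[[0,0,0],[0.05,0.09,0],2],[[0,0,0],[0,0,0],2]]'

```text
clock: 7.3
position: [0.5313, 0.1271, 0.0277]
ee_rot: [0.0, 0.866, 0.5, 0.0]
contact_force: [0.0, 0.2, -1.3]
width: 0.0265
gripper_force: 49.7
```

Call:
drive_tool --rows '[[[0,0,0],[0.05,0.09,0],2],[[0,0,0],[0,0,0],2]]'

```text
clock: 7.55
position: [0.5319, 0.1281, 0.0278]
ee_rot: [0.0, 0.866, 0.5, 0.0]
contact_force: [0.3, 0.1, -1.7]
width: 0.027
gripper_force: 49.7
```

Call:
drive_tool --rows '[[[0,0,0],[0.05,0.09,0],2],[[0,0,0],[0,0,0],2]]'

```text
clock: 7.8
position: [0.5324, 0.129, 0.0278]
ee_rot: [0.0, 0.866, 0.5, 0.0]
contact_force: [-0.0, -0.1, -1.1]
width: 0.0268
gripper_force: 49.7
```

Call:
drive_tool --rows '[[[0,0,0],[0.05,0.09,0],2],[[0,0,0],[0,0,0],2]]'

```text
clock: 8.05
position: [0.5326, 0.1296, 0.0277]
ee_rot: [0.0, 0.866, 0.5, -0.0]
contact_force: [-1.0, -0.3, -0.7]
width: 0.0267
gripper_force: 49.7
```

```bash
python3 st.py
```

```text
8.05 p [0.5326 0.1296 0.0277] yaw -29.955705901731392 F [-1.0497 -0.3403 -0.7023] M [-0.1723  0.0531  0.0436] w 0.02670474337378015 49.73126471042633
F along -d -0.8195342974723899 lat -0.7388504884442065
```

Call:
drive_tool --rows '[[[0,0,0],[0.03,0.05,0],2],[[0,0,0],[0,0,0],2]]'

```text
clock: 8.3
position: [0.5326, 0.1297, 0.0276]
ee_rot: [0.0, 0.866, 0.5, -0.001]
contact_force: [-1.8, -4.3, -1.1]
width: 0.0267
gripper_force: 49.8
```

```bash
python3 st.py
```

```text
8.3 p [0.5326 0.1297 0.0276] yaw -29.94986786291352 F [-1.8315 -4.2921 -1.1267] M [-0.6354  0.1739 -0.0958] w 0.026717844205514218 49.773194789886475
F along -d -4.632729955727231 lat 0.5600277334397152
```

Call:
drive_tool --rows '[[[0,0,0.0349],[0.306,-0.169,0],2],[[0,0,0.0349],[0.311,-0.159,0],2],[[0,0,0.0349],[0.317,-0.148,0],2],[[0,0,0.0349],[0.321,-0.136,0],2],[[0,0,0],[0,0,0],2]]'

```text
clock: 8.93
position: [0.5448, 0.1238, 0.0274]
ee_rot: [-0.0, 0.829, 0.559, -0.001]
contact_force: [-2.2, -3.8, -0.7]
width: 0.0265
gripper_force: 49.8
```

```bash
cat > st.py <<'E'
from rig import manip
import numpy as np
s=manip.get_state(); np.set_printoptions(precision=4,suppress=True)
q=s["ee_rot"]; yaw=np.degrees(2*np.arctan2(q[2],q[1]))-90; th=np.radians(yaw-90)
d=np.array([np.cos(th),np.sin(th)]);n=np.array([-d[1],d[0]]);F=s["contact_force"];p=s["position"];R=.1007
print(round(s["clock"],2),"p",p,"theta",yaw-90,"F",F,"M",s["moment"],"w",s["width"],s["gripper_force"])
# torque about post that the hand exerts on the bar = -(F lever + Mz)
T=-(R*(F[:2]@n)+s["moment"][2])
print("org",p[:2]-R*d,"radial out F on tool",F[:2]@d,"lat",F[:2]@n,"torque->at pad N",T/.163)
E
python3 st.py
```

```text
8.93 p [0.5448 0.1238 0.0274] theta -111.9723145970977 F [-2.1944 -3.7937 -0.7076] M [-0.5156  0.3706  0.1065] w 0.0264558624254672 49.78858172893524
org [0.5825 0.2172] radial out F on tool 4.33918991190803 lat -0.6155560949631849 torque->at pad N -0.27338946745944165
```

Call:
drive_tool --rows '[[[0,0,0.0349],[0.326,-0.125,0],2],[[0,0,0.0349],[0.331,-0.114,0],2],[[0,0,0.0349],[0.334,-0.102,0],2],[[0,0,0.0349],[0.337,-0.091,0],2],[[0,0,0],[0,0,0],2]]'

```text
clock: 9.55
position: [0.5586, 0.1195, 0.0275]
ee_rot: [-0.0, 0.788, 0.616, -0.001]
contact_force: [-2.7, -3.8, -1.4]
width: 0.0269
gripper_force: 49.7
```

```bash
python3 st.py
```

```text
9.55 p [0.5586 0.1195 0.0275] theta -103.92463713977583 F [-2.6871 -3.8092 -1.3964] M [-0.6954  0.5206  0.2033] w 0.026923794333782797 49.74384605884552
org [0.5829 0.2172] radial out F on tool 4.343855714565664 lat -1.691490062840006 torque->at pad N -0.20229683356857245
```

Call:
drive_tool --rows '[[[0,0,0.01745],[0.16,-0.04,0],2],[[0,0,0.01745],[0.16,-0.038,0],2],[[0,0,0.01745],[0.171,-0.035,0],2],[[0,0,0.01745],[0.172,-0.032,0],2],[[0,0,0],[0,0,0],2]]'

```text
clock: 10.18
position: [0.5647, 0.1182, 0.0275]
ee_rot: [-0.001, 0.766, 0.643, -0.001]
contact_force: [-3.1, -3.6, 0.6]
width: 0.0268
gripper_force: 49.9
```

```bash
python3 st.py
```

```text
10.18 p [0.5647 0.1182 0.0275] theta -99.99336847997586 F [-3.1253 -3.5704  0.6317] M [-0.6429  0.6386 -0.056 ] w 0.026824778877965475 49.865301847457886
org [0.5821 0.2174] radial out F on tool 4.0585218697712655 lat -2.458263253984531 torque->at pad N 1.8622053495392183
```

Call:
drive_tool --rows '[[[0,0,0.01745],[0.172,-0.029,0],2],[[0,0,0.01745],[0.173,-0.026,0],2],[[0,0,0],[0,0,0],2]]'

```text
clock: 10.55
position: [0.5677, 0.1177, 0.0275]
ee_rot: [-0.001, 0.755, 0.656, -0.001]
contact_force: [-3.9, -4.4, 1.1]
width: 0.0267
gripper_force: 49.9
```

```bash
python3 st.py
```

```text
10.55 p [0.5677 0.1177 0.0275] theta -98.03155331762558 F [-3.9032 -4.394   1.0684] M [-0.6346  0.7547 -0.1957] w 0.026675156688492394 49.93901610374451
org [0.5818 0.2174] radial out F on tool 4.896200430028167 lat -3.2509799144575897 torque->at pad N 3.209339762278207
```

Call:
drive_tool --rows '[[[0,0,0.01745],[0.173,-0.022,0],2],[[0,0,0],[0,0,0],2]]'

```text
clock: 10.8
position: [0.5692, 0.1175, 0.0275]
ee_rot: [-0.001, 0.749, 0.662, -0.001]
contact_force: [-4.8, -3.2, 1.8]
width: 0.0267
gripper_force: 50.0
```

```bash
python3 st.py
```

```text
10.8 p [0.5692 0.1175 0.0275] theta -97.04438509933843 F [-4.7612 -3.2492  1.8087] M [-0.6635  0.7815 -0.248 ] w 0.02666815786440348 49.98315632343292
org [0.5815 0.2174] radial out F on tool 3.808532138546195 lat -4.326806032647995 torque->at pad N 4.194587142337057
```

Call:
drive_tool --rows '[[[0,0,0.00873],[0.087,-0.01,0],2],[[0,0,0],[0,0,0],2]]'

```text
clock: 11.05
position: [0.5707, 0.1173, 0.0275]
ee_rot: [-0.001, 0.746, 0.666, -0.001]
contact_force: [-3.7, -3.2, -0.0]
width: 0.0267
gripper_force: 49.8
```

```bash
python3 st.py
```

```text
11.05 p [0.5707 0.1173 0.0275] theta -96.45490611937822 F [-3.692  -3.23   -0.0388] M [-0.6649  0.6219  0.1334] w 0.026669759899494556 49.81942176818848
org [0.582  0.2174] radial out F on tool 3.6245887548272084 lat -3.30552026914629 torque->at pad N 1.2235502833462673
```

Call:
drive_tool --rows '[[[0,0,0.00873],[0.087,-0.01,0],2],[[0,0,0],[0,0,0],2]]'

```text
clock: 11.3
position: [0.5721, 0.1172, 0.0275]
ee_rot: [0.0, 0.742, 0.67, -0.001]
contact_force: [-3.0, -3.6, -0.6]
width: 0.0268
gripper_force: 49.8
```

```bash
python3 st.py
```

```text
11.3 p [0.5721 0.1172 0.0275] theta -95.88426379404653 F [-3.0249 -3.6159 -0.5927] M [-0.6893  0.5149  0.5686] w 0.026754976778277286 49.81129825115204
org [0.5825 0.2174] radial out F on tool 3.9069274083823036 lat -2.6382259902652097 torque->at pad N -1.8585991559615123
```

Call:
drive_tool --rows '[[[0,0,0.00873],[0.087,-0.01,0],2],[[0,0,0],[0,0,0],2]]'

```text
clock: 11.55
position: [0.573, 0.1171, 0.0275]
ee_rot: [-0.0, 0.74, 0.673, -0.001]
contact_force: [-2.9, -4.2, -2.3]
width: 0.0268
gripper_force: 49.8
```

```bash
python3 st.py
```

```text
11.55 p [0.573  0.1171 0.0275] theta -95.41100090405848 F [-2.8772 -4.1884 -2.3337] M [-0.7278  0.5597  0.4839] w 0.026759179496296737 49.811521768569946
org [0.5825 0.2174] radial out F on tool 4.441087012590828 lat -2.469365644037232 torque->at pad N -1.4429477224400384
```

Call:
drive_tool --rows '[[[0,0,0.005],[0.052,-0.005,0],2],[[0,0,0],[0,0,0],2]]'

```text
clock: 11.8
position: [0.573, 0.1171, 0.0275]
ee_rot: [-0.0, 0.738, 0.674, -0.001]
contact_force: [-3.6, -3.6, -0.4]
width: 0.0263
gripper_force: 49.9
```

```bash
python3 st.py
```

```text
11.8 p [0.573  0.1171 0.0275] theta -95.18506492709582 F [-3.5517 -3.6338 -0.368 ] M [-0.7441  0.647   0.2082] w 0.02632892654996511 49.85111117362976
org [0.5821 0.2174] radial out F on tool 3.9399198681453282 lat -3.2087381746729093 torque->at pad N 0.7051897808739613
```

Call:
drive_tool --rows '[[[0,0,0.005],[0.052,-0.005,0],2],[[0,0,0],[0,0,0],2]]'

```text
clock: 12.05
position: [0.573, 0.1171, 0.0275]
ee_rot: [-0.001, 0.737, 0.676, -0.001]
contact_force: [-5.6, -4.5, 0.1]
width: 0.0265
gripper_force: 49.9
```

```bash
python3 st.py
```

```text
12.05 p [0.573  0.1171 0.0275] theta -94.96684698048789 F [-5.6087 -4.5199  0.0636] M [-0.7312  0.8086 -0.0933] w 0.026467625507745663 49.93046522140503
org [0.5817 0.2174] radial out F on tool 4.98852967727213 lat -5.196279562929296 torque->at pad N 3.7828544274412725
```

Call:
drive_tool --rows '[[[0,0,0.005],[0.05,-0.005,0],2],[[0,0,0],[0,0,0],2]]'

```text
clock: 12.3
position: [0.573, 0.1171, 0.0275]
ee_rot: [-0.001, 0.736, 0.677, -0.001]
contact_force: [-5.5, -3.9, 0.8]
width: 0.0266
gripper_force: 50.0
```

```bash
python3 st.py
```

```text
12.3 p [0.573  0.1171 0.0275] theta -94.7463559763036 F [-5.4518 -3.9187  0.8404] M [-0.7267  0.9812 -0.3338] w 0.026593931760848465 50.04825711250305
org [0.5814 0.2175] radial out F on tool 4.356400882107156 lat -5.108838781745421 torque->at pad N 5.204160324812805
```

Call:
drive_tool --rows '[[[0,0,0],[0,0,0],2]]'

```text
clock: 12.42
position: [0.573, 0.1171, 0.0275]
ee_rot: [-0.001, 0.736, 0.677, -0.001]
contact_force: [-5.5, -4.3, 1.3]
width: 0.0264
gripper_force: 50.0
```

```bash
python3 st.py
```

```text
12.43 p [0.573  0.1171 0.0275] theta -94.7460889042399 F [-5.4603 -4.2957  1.3326] M [-0.7646  0.9827 -0.3391] w 0.026411890464825685 50.044991970062256
org [0.5814 0.2175] radial out F on tool 4.732781756423287 lat -5.086193477194732 torque->at pad N 5.22283702088154
```

Call:
drive_tool --rows '[[[0,0,0],[0,0,0],2]]'

```text
clock: 12.55
position: [0.573, 0.1171, 0.0275]
ee_rot: [-0.001, 0.736, 0.677, -0.001]
contact_force: [-6.5, -3.4, 1.0]
width: 0.0269
gripper_force: 50.0
```

```bash
python3 st.py
```

```text
12.55 p [0.573  0.1171 0.0275] theta -94.74634950330983 F [-6.4696 -3.3925  1.0292] M [-0.7734  0.9315 -0.3049] w 0.026884755885241245 50.043790340423584
org [0.5814 0.2175] radial out F on tool 3.9161853903802633 lat -6.166654628657906 torque->at pad N 5.680517157461707
```

Call:
drive_tool --rows '[[[0,0,0.003],[0.03,-0.003,0],2],[[0,0,0],[0,0,0],2]]'

```text
clock: 12.8
position: [0.5731, 0.1171, 0.0275]
ee_rot: [-0.002, 0.735, 0.678, -0.001]
contact_force: [-6.8, -3.5, 1.6]
width: 0.0267
gripper_force: 50.1
```

```bash
python3 st.py
```

```text
12.8 p [0.5731 0.1171 0.0275] theta -94.61351488512099 F [-6.8452 -3.5434  1.638 ] M [-0.6994  0.9817 -0.4577] w 0.026694413847158354 50.13802170753479
org [0.5812 0.2175] radial out F on tool 4.082478705841185 lat -6.538039226872247 torque->at pad N 6.847379175206612
```

Call:
drive_tool --rows '[[[0,0,0],[0,0,0],2],[[0,0,0],[0,0,0],2],[[0,0,0],[0,0,0],2],[[0,0,0],[0,0,0],2]]'

```text
clock: 13.3
position: [0.5731, 0.1171, 0.0275]
ee_rot: [-0.002, 0.735, 0.678, -0.001]
contact_force: [-6.2, -4.4, 0.7]
width: 0.0265
gripper_force: 50.1
```

```bash
python3 st.py
```

```text
13.3 p [0.5731 0.1171 0.0275] theta -94.61226538346487 F [-6.206  -4.42    0.6876] M [-0.7913  1.0128 -0.4531] w 0.026484621143201336 50.13619601726532
org [0.5812 0.2175] radial out F on tool 4.904741792505789 lat -5.830468594073169 torque->at pad N 6.381582637927229
```

Call:
drive_tool --rows '[[[0,0,0.001],[0.008,0,0],2],[[0,0,0],[0,0,0],2],[[0,0,0],[0,0,0],2],[[0,0,0],[0,0,0],2],[[0,0,0],[0,0,0],2],[[0,0,0],[0,0,0],2],[[0,0,0],[0,0,0],2],[[0,0,0],[0,0,0],2]]'

```text
clock: 14.3
position: [0.573, 0.1171, 0.0275]
ee_rot: [-0.002, 0.735, 0.678, -0.002]
contact_force: [-5.9, -4.2, 2.3]
width: 0.0267
gripper_force: 50.2
```

Call:
drive_tool --rows '[[[0,0,0],[0,0,0],2],[[0,0,0],[0,0,0],2],[[0,0,0],[0,0,0],2]]'

```text
clock: 14.68
position: [0.573, 0.1171, 0.0275]
ee_rot: [-0.002, 0.735, 0.678, -0.002]
contact_force: [-6.9, -3.9, 1.1]
width: 0.0266
gripper_force: 50.2
```

```bash
python3 st.py
```

```text
14.68 p [0.573  0.1171 0.0275] theta -94.57239761530404 F [-6.8537 -3.8635  1.1251] M [-0.7514  1.031  -0.5709] w 0.026641570849703415 50.166449546813965
org [0.5811 0.2175] radial out F on tool 4.397582560662173 lat -6.523898295465787 torque->at pad N 7.533005835931011
```

Call:
drive_tool --rows '[[[0,0,-0.006],[-0.06,0.005,0],2],[[0,0,-0.005],[-0.05,0.005,0],2],[[0,0,0],[0,0,0],2]]'

```text
clock: 15.05
position: [0.573, 0.1171, 0.0275]
ee_rot: [-0.001, 0.738, 0.675, -0.001]
contact_force: [-5.9, -4.0, -0.4]
width: 0.0265
gripper_force: 49.9
```

```bash
python3 st.py
```

```text
15.05 p [0.573  0.1171 0.0275] theta -95.06151128076029 F [-5.8522 -3.9759 -0.4234] M [-0.7598  0.7808  0.0439] w 0.026509118349920223 49.877400398254395
org [0.5819 0.2174] radial out F on tool 4.47666965036904 lat -5.478651427026446 torque->at pad N 3.1153515648869607
```

Call:
drive_tool --rows '[[[0,0,0],[0,0,0],2.9],[[0,0,0],[0,0,0],3.2],[[0,0,0],[0,0,0],4],[[0,0,0],[0,0,0],5],[[0,0,0],[0,0,0],5]]'

```text
clock: 15.68
position: [0.575, 0.1175, 0.0281]
ee_rot: [0.0, 0.737, 0.675, 0.001]
contact_force: [-0.4, -0.3, -0.2]
width: 0.0496
gripper_force: 0.0
```

```bash
python3 st.py
```

```text
15.68 p [0.575  0.1175 0.0281] theta -95.01654401056075 F [-0.4397 -0.3138 -0.193 ] M [ 0.0062 -0.0429 -0.0174] w 0.049566069337793 0.0
org [0.5838 0.2178] radial out F on tool 0.3510323005205294 lat -0.41059250689998145 torque->at pad N 0.36071217159070673
```

Call:
drive_tool --rows '[[[0,0,0],[0,0,1],5],[[0,0,0],[0,0,2],5],[[0,0,0],[0,0,4],5],[[0,0,0],[0,0,5],5],[[0,0,0],[0,0,5],5],[[0,0,0],[-2,-4,3],5],[[0,0,0],[-2,-4,0],5],[[0,0,0],[0,0,0],5]]'

```text
clock: 16.68
position: [0.5331, 0.0353, 0.2292]
ee_rot: [0.001, 0.738, 0.674, 0.0]
contact_force: [0.2, -0.0, -0.3]
width: 0.0502
gripper_force: 0.0
```

```bash
python3 - <<'E'
from rig import manip, eyes
import cv2, pickle
print(manip.get_state()["clock"],manip.get_state()["position"])
pickle.dump(eyes.get_calibration("wrist"),open("w3.pkl","wb")); cv2.imwrite("pics/w3.png",eyes.get_image("wrist")[:,:,::-1])
E
```

```text
16.675 [0.53305884 0.0352878  0.22922461]
```

View pics/w3.png

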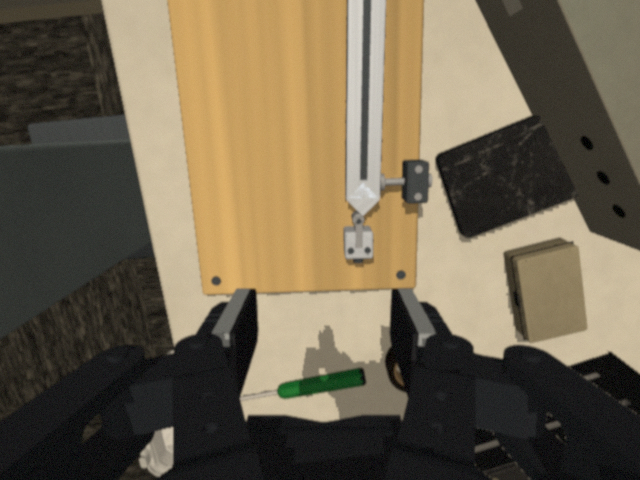

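The bar's side rests on the pad at (383,184). The roller at (358,217) has run past the tip at (363,213) onto the outer slope. Next I check the fork on the post.

Call:
drive_tool --rows '[[[0,0,0],[-4,-4,0],5],[[0,0,0],[-5,0,0],5],[[0,0,0],[-5,0,0],5],[[0,0,0],[-4,0,0],5],[[0,0,0],[0,0,0],5]]'

```text
clock: 17.35
position: [0.3519, -0.0017, 0.2278]
ee_rot: [-0.0, 0.737, 0.676, 0.0]
contact_force: [0.1, -0.0, -0.3]
width: 0.0501
gripper_force: 0.0
```

```bash
python3 - <<'E'
from rig import eyes
import cv2
a=eyes.get_image("top")[195:325,165:475,::-1]
cv2.imwrite("pics/t4.png",cv2.resize(a,None,fx=2.5,fy=2.5,interpolation=cv2.INTER_CUBIC))
E
```

```text
(no output)
```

View pics/t4.png

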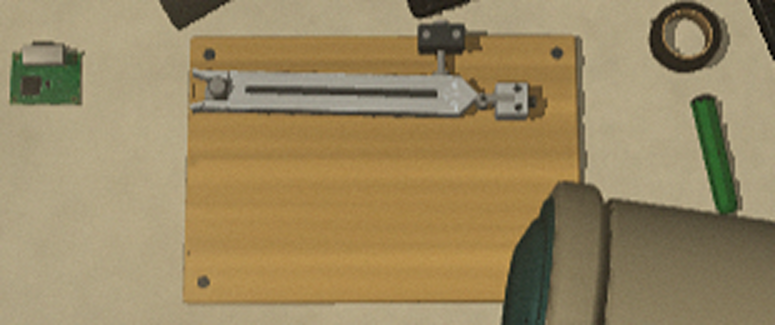

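The fork straddles the post at (218,88), fully seated. The bar rests on the pad at (441,70) with the roller behind the tip at (483,101), and the bystanders haven't moved. I'm handing in.

```bash
python3 -c "
from rig import job
print(job.sign_off())"
```

```text
the job is handed in; nothing more can be done
None
```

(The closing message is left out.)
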